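# Fetch the check weight from behind the jars

### The job

Check the balance: first clear all three jars from the white specimen stand onto the grey mat, standing upright, then fetch the steel check weight from behind them and set it gently, upright, in the middle of the balance pan. Only then put the jars back, each upright in the middle of the spot of its own lid colour. Leave the small orange slide box where it lies, and let no jar or the weight fall over.

Things in the scene. Friction and masses are not known exactly. Their poses are not given: they have to be found in the camera images.
- jar_red_center (a point): white plastic jar with a red lid, closed and round, rigid, 49 mm in diameter (lid flush with it; grip it near the top, 15 to 30 mm below the lid's upper face), 118 mm tall (lid: the top 21 mm), 0.18 to 0.35 kg. The point is the centre, 59 mm above its underside; z runs up its axis, its turn about z does not matter. At the start it stands upright on the spot of its own colour.
- jar_blue_center (a point): amber glass jar with a white label and a blue lid, closed and round, rigid, 47 mm in diameter (lid flush with it; grip it near the top, 15 to 30 mm below the lid's upper face), 118 mm tall (lid: the top 21 mm), 0.18 to 0.35 kg. The point is the centre, 59 mm above its underside; z runs up its axis, its turn about z does not matter. At the start it stands upright on the spot of its own colour.
- jar_green_center (a point): bare aluminium can with a green lid, closed and round, rigid, 51 mm in diameter (lid flush with it; grip it near the top, 15 to 30 mm below the lid's upper face), 118 mm tall (lid: the top 21 mm), 0.18 to 0.35 kg. The point is the centre, 59 mm above its underside; z runs up its axis, its turn about z does not matter. At the start it stands upright on the spot of its own colour.
- spot_red: red round spot: fixed disc, 62 mm across, 2 mm thick, on the white stand; place of the jar with the red lid. Origin: centre of its underside, 8 mm above the bench, so the jar stands 10 mm above the bench. Its x axis is the stand's, pointing to its back, away from the robot. The three spots lie in front of, left and right of the weight, centres 73 mm or more apart; which colour lies where varies.
- spot_blue: blue round spot: fixed disc, 62 mm across, 2 mm thick, on the white stand; place of the jar with the blue lid. Origin: centre of its underside, 8 mm above the bench, so the jar stands 10 mm above the bench. Its x axis is the stand's, pointing to its back, away from the robot. The three spots lie in front of, left and right of the weight, centres 73 mm or more apart; which colour lies where varies.
- spot_green: green round spot: fixed disc, 62 mm across, 2 mm thick, on the white stand; place of the jar with the green lid. Origin: centre of its underside, 8 mm above the bench, so the jar stands 10 mm above the bench. Its x axis is the stand's, pointing to its back, away from the robot. The three spots lie in front of, left and right of the weight, centres 73 mm or more apart; which colour lies where varies.
- weight_center (a point): plain steel check weight, an upright cylinder 40 mm in diameter and 52 mm tall with a fine groove near its top, 0.5 kg. The point is its centre, 26 mm above its underside. It stands on the white stand (floor 8 mm above the bench) about 65 mm behind the front jar and between the two side jars, too close for a gripper to reach down to it while the jars, twice as tall, are there.
- pan (a point): laboratory balance: cream housing 230 by 180 mm, 58 mm high, with a round steel pan 110 mm in diameter, fixed and rigid. The point is the centre of the pan's upper face, 75 mm above the bench. Stands to the left or right of the stand.
- mat: side area: flat grey square mat, 200 by 200 mm, 4 mm thick, with a light border line, fixed on the bench on the other side of the stand from the balance. Origin at the centre of its underside; x and y run along its edges.
- slidebox_center (a point): small orange slide box, 26 by 50 by 14 mm, 60 g, lying on the stand in its far left corner, behind the left jar. The point is its centre. To be left alone.

How it is judged:
On the way, in this order (a step that is already met when the one before it is completed fails the run):
1. all three jars stand upright on the grey mat while the check weight is still where it was (x of jar_red_center in the frame of mat between -0.1 and 0.1 m and y of jar_red_center in the frame of mat between -0.1 and 0.1 m and z of jar_red_center in the frame of mat between 0.055 and 0.072 m and angle between each of jar_red_center, jar_blue_center, jar_green_center's own z axis and vertical below 0.15 rad and x of jar_blue_center in the frame of mat between -0.1 and 0.1 m and y of jar_blue_center in the frame of mat between -0.1 and 0.1 m and z of jar_blue_center in the frame of mat between 0.055 and 0.072 m and x of jar_green_center in the frame of mat between -0.1 and 0.1 m and y of jar_green_center in the frame of mat between -0.1 and 0.1 m and z of jar_green_center in the frame of mat between 0.055 and 0.072 m and distance of weight_center from where it was at the start of the episode below 0.03 m), for 0.2 s.
2. the check weight stands released in the middle of the balance pan while the jars are still on the mat (x of jar_red_center in the frame of mat between -0.1 and 0.1 m and y of jar_red_center in the frame of mat between -0.1 and 0.1 m and z of jar_red_center in the frame of mat between 0.055 and 0.072 m and angle between each of jar_red_center, jar_blue_center, jar_green_center's own z axis and vertical below 0.15 rad and x of jar_blue_center in the frame of mat between -0.1 and 0.1 m and y of jar_blue_center in the frame of mat between -0.1 and 0.1 m and z of jar_blue_center in the frame of mat between 0.055 and 0.072 m and x of jar_green_center in the frame of mat between -0.1 and 0.1 m and y of jar_green_center in the frame of mat between -0.1 and 0.1 m and z of jar_green_center in the frame of mat between 0.055 and 0.072 m and horizontal distance between weight_center and pan below 0.015 m and z of weight_center in the frame of pan between 0.018 and 0.034 m and angle between weight_center's own z axis and vertical below 0.1 rad and linear speed of weight below 0.03 m/s and contact force between the fingers and weight below 0.1 N), for 0.2 s.
At the end, for the whole second after the job is handed in: the check weight stands upright and released on the balance pan within 15 mm of its centre, and each jar stands upright, released and at rest on the spot of its lid's colour, within 12 mm of the spot's centre (horizontal distance between weight_center and pan below 0.015 m and z of weight_center in the frame of pan between 0.018 and 0.034 m and angle between each of weight_center, jar_red_center, jar_blue_center, jar_green_center's own z axis and vertical below 0.1 rad and linear speed of each of weight, jar_red, jar_blue, jar_green below 0.03 m/s and contact force between the fingers and weight below 0.1 N and horizontal distance between jar_red_center and spot_red below 0.012 m and z of jar_red_center in the frame of spot_red between 0.053 and 0.069 m and contact force between the fingers and jar_red below 0.1 N and horizontal distance between jar_blue_center and spot_blue below 0.012 m and z of jar_blue_center in the frame of spot_blue between 0.053 and 0.069 m and contact force between the fingers and jar_blue below 0.1 N and horizontal distance between jar_green_center and spot_green below 0.012 m and z of jar_green_center in the frame of spot_green between 0.053 and 0.069 m and contact force between the fingers and jar_green below 0.1 N); the robot touches nothing.
It fails at once if the slide box was moved by more than 20 mm (distance of slidebox_center from where it was at the start of the episode above 0.02 m).
It fails at once if a jar or the weight fell over (angle between any of jar_red_center, jar_blue_center, jar_green_center, weight_center's own z axis and vertical above 0.8 rad).
It fails at once if something hit the balance with more than 80 N, as when the weight is dropped or rammed down (contact force between balance and anything else above 80 N).
It also fails if it takes over 144 s, if anything falls off the work surface, if the arm or the gripper's body presses on something with over 40 N, if the wrist force passes 120 N, or if a joint passes its speed limit or range.

### The arm

A 6-joint arm with a two-finger parallel gripper is mounted at the origin on the work surface. World frame = base frame: x ahead of the robot, y to its left, z up, the work surface at z = 0. Lengths are in m, angles in rad, forces in N, time in s.
With the tool pointing down it reaches from about 0.325 to 0.925 m from the base axis. Payload 3.1 kg.
Tool frame: the origin (TCP) lies at the very end of the fingers, on their centre line; the grasp point (between the pads) lies 19 mm behind it; x points along the fingers, z is the direction in which the jaws open and shut, and the axes are right-handed (so a half turn about x gives the same grasp; the last joint's range is limited). The gripper opens to 85 mm and grips with 20 to 120 N. Pads are 22 mm wide; open, the fingers measure 114 mm over their backs; the gripper's body (76 mm by 85 mm) begins 54 mm behind the grasp point. The pads swing forward as they close: fully open they stand 13 mm farther back than shut.
Start: joints at [-1.417, 0.217, 1.613, -0, 1.311, -0.112], TCP at [0.164, -0.603, 0.231] pointing down, gripper open.
Joint ranges: [-2.75, 2.75], [-0.78, 2.1], [0.31, 2.55], [-1.13, 4.27], [0.13, 2.63], [-2.58, 2.58]. Speed limits (rad/s): [2.79, 2.79, 3.14, 3.14, 3.14, 3.14].

### API

Orientations are given as a unit quaternion [w, x, y, z].
In Python, from rig import arm gives the robot as it stands.
- The arm moves only by the tool apply_moves, never from a script. Its argument "moves" is a list of rows, each a list of 2 entries, a list of its own where there are three numbers: the shift along the tool's x, y, z in units of 100 cm (1.0 is 100 cm), then the turn, a rotation vector about the tool's x, y, z in units of pi/2 rad (1.0 is pi/2 rad). A call has 1 to 20 rows; each row is the pose to reach, as a shift and turn from the pose commanded when the call began, along the tool's axes at that moment; what a row does not reach only later rows make up. A row lasts 1/8 s, in which the tool goes at most 62.5 mm and 10.7 degrees, less where a joint would pass 70% of its speed; a pose out of reach is approached as far as the arm can. A call with a number of a shift or a turn outside -1 to 1 is refused whole. A call with a gripper value outside its range is refused whole. "gripper" is the closure, from 0 (fully open) to 1 (shut), set as the call begins (left out, the last holds). The fingers move at their own pace and stop on an object; "grip_force" is the grip in N (left out, the last holds). Time passes only in rows, so rows that repeat a pose let the fingers close. It gives the time, the measured TCP pose, the force and the opening at its end, in the units of the state.
- arm.observe(): the state, without advancing time (a new reading comes with each control period).
- arm.get_image(name): name is "scene" or "side" or "wrist"; returns a dict with "color" (420x560x3 uint8, blue, green, red), "fx", "fy", "cx", "cy" (pixels), "extrinsics" (4x4, takes a point from camera to world coordinates). Camera axes: x right, y down, z forward; pixel columns grow to the right and rows downward; lengths in m; the calibration is good to about 2 mm. A picture is of the moment at which its call begins. There is no depth.
- arm.hand_in(): hands the job in, once; it reports no verdict.
Trained networks look in a picture, given as the dict that the camera call returned (one of the last four; its "shot" number tells which), for a name from the list of things; names that differ only in an ending like _2 or _b are one class to them, and where a whole thing is asked for, a point or a joint stands for the part that bears it (a point fixed in the world has none). Each returns a list of dicts, best first, with "p" (0 to 1); they miss things now and then, are a little off and sometimes report something else, mostly with a low value. They report only what shows in the picture. A call takes as long as a camera call.
- arm.look_for(query, picture): "pixel" ([column, row] in pixels, amid what is visible of it).
- arm.outline_of(query, picture): "mask" (420x560 bool, what is visible of it) and "pixel" ([column, row] in pixels, amid what is visible of it).
- arm.spot_point(query, picture): "pixel" ([column, row] in pixels: a listed point, or the origin of a listed thing).
The state is a dict: "clock": time; "joint_positions": joint angles; "dq": joint speeds; "joint_torque": joint torques, N m; "ee_pos": TCP position; "eef_rot": TCP orientation; "contact_force": force on the tool from outside, world axes, zero at the start; "torque": the same for the moment, N m; "grip_width": opening from 0.0 (shut) to 1.0 (fully open).
Only numpy, scipy, OpenCV 4.12 (cv2) and the standard library are available. Lean on these libraries where they do the work, as an engineer would, in place of code of your own. Each camera call takes 0.05 s, during which the arm holds its last target. There are 200 camera calls.

## Working session

There is one attempt and no reset: what is moved stays moved. The work goes in short steps, Python scripts to look and compute and a tool call to move; the robot and the scene stay as the last step left them, time stands still between calls to the robot, and variables do not carry over. Pictures are saved under pics/ and viewed, about 12 in all and at most 16, crops included, and the job is handed in when it is done.

Besides the shell and the picture viewer there is one more tool, called after "Request:" as name(argument=value, ...) on one line, values as JSON. apply_moves: Moves the arm, as the interface text tells. Shifts and turns lie within -1 to 1; 1 stands for 100 cm of shift or pi/2 rad of turn. Its arguments: {"type":"object","properties":{"moves":{"type":"array"},"gripper":{"type":"number"},"grip_force":{"type":"number"}},"required":["moves"]}

```bash
ls; mkdir -p pics; cat > h.py <<'E'
import numpy as np, cv2
from rig import arm
def ray(im,px):
    E=np.array(im["extrinsics"]); d=np.array([(px[0]-im["cx"])/im["fx"],(px[1]-im["cy"])/im["fy"],1.])
    return E[:3,3],E[:3,:3]@d
def onz(im,px,z):
    o,d=ray(im,px); return o+d*(z-o[2])/d[2]
def proj(im,p):
    E=np.linalg.inv(np.array(im["extrinsics"])); c=E[:3,:3]@np.array(p)+E[:3,3]
    return np.array([im["fx"]*c[0]/c[2]+im["cx"],im["fy"]*c[1]/c[2]+im["cy"]])
def tri(ims,pxs):
    A=np.zeros((3,3));b=np.zeros(3)
    for im,px in zip(ims,pxs):
        o,d=ray(im,px);d=d/np.linalg.norm(d);M=np.eye(3)-np.outer(d,d);A+=M;b+=M@o
    return np.linalg.solve(A,b)
E
cat > a.py <<'E'
from h import *
np.set_printoptions(precision=4,suppress=True)
s=arm.observe(); print({k:np.round(v,3) for k,v in s.items()})
ims={n:arm.get_image(n) for n in("scene","side","wrist")}
for n,i in ims.items():
    cv2.imwrite(f"pics/0{n}.png",i["color"]); print(n,i["fx"],i["cx"],i["cy"],np.array(i["extrinsics"]).round(3).tolist())
Z=dict(jar_red_center=.069,jar_blue_center=.069,jar_green_center=.069,spot_red=.008,spot_blue=.008,spot_green=.008,weight_center=.034,pan=.075,mat=0.002,slidebox_center=.015)
for q,z in Z.items():
    ps=[]
    for n in("scene","side"):
        r=arm.spot_point(q,ims[n])[:1]
        for e in r:
            print(q,n,round(e["p"],2),np.round(e["pixel"]),onz(ims[n],e["pixel"],z).round(4)); ps.append((ims[n],e["pixel"]))
    if len(ps)==2: print("   tri",tri(*zip(*ps)))
E
python3 a.py
```

```text
pics
{'clock': np.float64(0.0), 'joint_positions': array([-1.417,  0.218,  1.615,  0.   ,  1.311, -0.112]), 'dq': array([-0.   , -0.   ,  0.   , -0.   , -0.001,  0.   ]), 'joint_torque': array([  0.   , -39.684, -30.385,  -0.   ,   0.01 ,  -0.   ]), 'ee_pos': array([ 0.164, -0.602,  0.23 ]), 'eef_rot': array([ 0.561,  0.43 ,  0.562, -0.429]), 'contact_force': array([ 0.156, -0.258,  0.355]), 'torque': array([0.055, 0.042, 0.033]), 'grip_width': np.float64(0.996)}
scene 403.2588520811556 274.99729610186984 212.505959728575 [[-0.854, 0.4, -0.333, 0.881], [0.521, 0.632, -0.574, 0.512], [-0.019, -0.664, -0.748, 0.74], [0.0, 0.0, 0.0, 1.0]]
side 535.2169218495135 279.85053532591326 208.32563706049265 [[0.942, -0.256, 0.216, 0.362], [-0.335, -0.733, 0.592, -0.629], [0.007, -0.63, -0.777, 0.892], [0.0, 0.0, 0.0, 1.0]]
wrist 315.8913777514858 278.9770532898042 211.9010351603409 [[0.263, -0.932, -0.251, 0.227], [-0.965, -0.254, -0.066, -0.585], [-0.002, 0.259, -0.966, 0.373], [0.0, 0.0, 0.0, 1.0]]
jar_red_center scene 0.65 [283. 218.] [0.5752 0.0205 0.069 ]
jar_red_center side 0.97 [268. 197.
[... 696 characters left out ...]
. 202.] [ 0.5605 -0.0939  0.008 ]
spot_green side 0.66 [270. 195.] [0.6016 0.0859 0.008 ]
   tri [ 0.5891 -0.004   0.1097]
weight_center scene 0.81 [261. 216.] [ 0.6006 -0.039   0.034 ]
weight_center side 0.43 [294. 230.] [ 0.609  -0.0388  0.034 ]
   tri [ 0.605  -0.0387  0.0362]
pan scene 0.79 [238. 127.] [ 0.5076 -0.3165  0.075 ]
pan side 0.77 [290. 366.] [ 0.4968 -0.3154  0.075 ]
   tri [ 0.5018 -0.3168  0.0731]
mat scene 0.59 [382. 343.] [0.5538 0.3358 0.002 ]
mat side 0.64 [215. 126.] [0.5465 0.3451 0.002 ]
   tri [0.55   0.3383 0.0049]
slidebox_center scene 0.54 [254. 248.] [0.6534 0.0199 0.015 ]
slidebox_center side 0.57 [301. 205.] [0.6511 0.0322 0.015 ]
   tri [0.6522 0.0258 0.0215]
```

View pics/0scene.png

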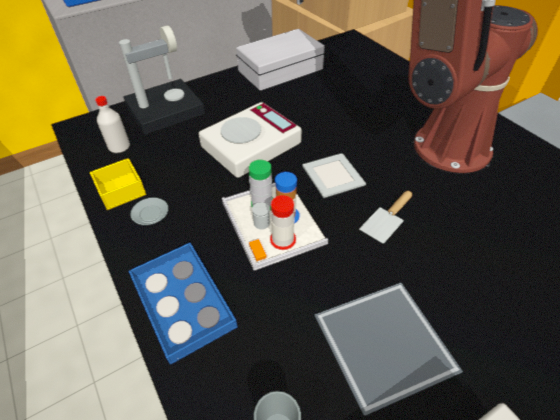

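View pics/0side.png

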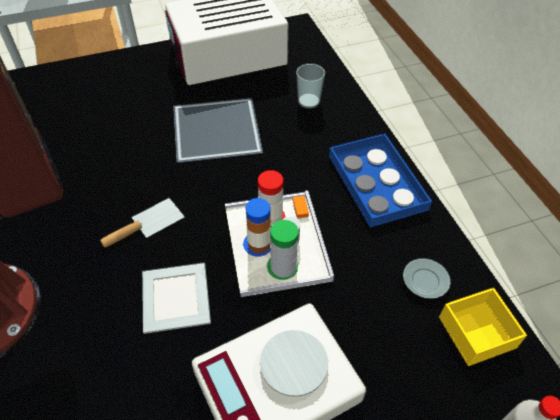

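The scene has the red jar on the left, blue in front and green on the right. The mat is at +y and the balance at -y. I'll hover with the jaws along world x and take a closer look.

Request:
apply_moves(moves=[[[-0.1,0,0],[0,0,0]],[[-0.1,0,0],[0,0,0]],[[-0.1,0.514,-0.381],[-0.831,0,0]],[[-0.1,0.514,-0.381],[-0.831,0,0]],[[-0.1,0.514,-0.381],[-0.831,0,0]],[[-0.1,0.514,-0.381],[-0.831,0,0]],[[-0.1,0.514,-0.381],[-0.831,0,0]],[[-0.1,0.514,-0.381],[-0.831,0,0]],[[-0.1,0.514,-0.381],[-0.831,0,0]],[[-0.1,0.514,-0.381],[-0.831,0,0]],[[-0.1,0.514,-0.381],[-0.831,0,0]],[[-0.1,0.514,-0.381],[-0.831,0,0]],[[-0.1,0.514,-0.381],[-0.831,0,0]],[[-0.1,0.514,-0.381],[-0.831,0,0]],[[-0.1,0.514,-0.381],[-0.831,0,0]],[[-0.1,0.514,-0.381],[-0.831,0,0]],[[-0.1,0.514,-0.381],[-0.831,0,0]],[[-0.1,0.514,-0.381],[-0.831,0,0]]], gripper=0, grip_force=40)

```text
clock: 3.4
ee_pos: [0.5598, -0.101, 0.3314]
eef_rot: [0.707, 0.0, 0.707, -0.0]
contact_force: [0.2, 0.2, 0.8]
grip_width: 0.997
```

```bash
cat > b.py <<'E'
from h import *
import sys
from scipy.spatial.transform import Rotation as R
np.set_printoptions(precision=4,suppress=True)
tag=sys.argv[1]
s=arm.observe(); w,x,y,z=s["eef_rot"]; M=R.from_quat([x,y,z,w]).as_matrix()
print(s["clock"],s["ee_pos"],"x",M[:,0],"z",M[:,2],s["contact_force"],s["grip_width"])
HS=dict(red=[(0,6),(174,180)],blue=[(100,125)],green=[(45,90)],orange=[(8,20)])
def blobs(im):
    h=cv2.cvtColor(im["color"],cv2.COLOR_BGR2HSV)
    for c,rs in HS.items():
        m=sum(((h[...,0]>=a)&(h[...,0]<=b)&(h[...,1]>120)&(h[...,2]>60)) for a,b in rs).astype(np.uint8)
        n,_,st,ce=cv2.connectedComponentsWithStats(m)
        for k in np.argsort(-st[1:,4])[:2]+1:
            if st[k,4]>80: print(c,st[k].tolist(),ce[k])
im=arm.get_image("wrist"); cv2.imwrite(f"pics/{tag}.png",im["color"])
E
cat > c.py <<'E'
from b import *
blobs(im)
for q,z in dict(jar_red_center=.069,jar_blue_center=.069,jar_green_center=.069,spot_red=.008,spot_blue=.008,spot_green=.008,weight_center=.034,slidebox_center=.015).items():
    for e in arm.spot_point(q,im)[:1]: print(q,round(e["p"],2),np.round(e["pixel"]),onz(im,e["pixel"],z))
E
python3 c.py w1
```

```text
3.4 [ 0.5598 -0.101   0.3314] x [ 0.0002 -0.0001 -1.    ] z [ 1.     -0.0007  0.0002] [0.2013 0.2225 0.7583] 0.9974667640612188
red [273, 36, 51, 67, 2305] [298.4646  66.2395]
red [177, 311, 18, 53, 160] [185.3562 337.975 ]
blue [423, 0, 137, 147, 11634] [490.4597  75.463 ]
blue [236, 99, 47, 46, 1666] [259.0036 121.3752]
green [262, 161, 43, 47, 1590] [282.8459 183.6855]
green [262, 149, 39, 23, 200] [278.735 155.37 ]
orange [32, 13, 66, 35, 1205] [63.7942 30.4232]
orange [332, 56, 27, 43, 790] [344.6177  77.0823]
jar_red_center 0.83 [296.  74.] [0.5801 0.0257 0.069 ]
jar_green_center 0.73 [284. 177.] [ 0.5653 -0.0976  0.069 ]
spot_green 0.79 [279. 171.] [ 0.5595 -0.0978  0.008 ]
weight_center 0.92 [309. 131.] [ 0.6002 -0.0403  0.034 ]
slidebox_center 0.97 [345.  78.] [0.6481 0.0285 0.015 ]
```

View pics/w1.png

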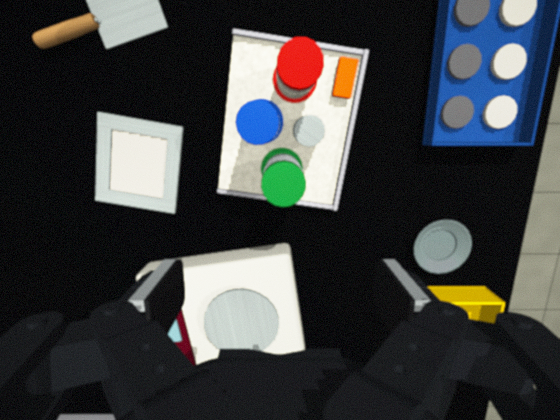

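The wrist view shows the lids: red at about (300,61), blue (259,121) and green (283,184). The weight is at about (310,130) and the slide box at (345,77).

```bash
python3 - <<'E'
from h import *
np.set_printoptions(precision=4,suppress=True)
im=arm.get_image("wrist")
h=cv2.cvtColor(im["color"],cv2.COLOR_BGR2HSV)
for n,px,z in [("red",(300.5,61.5),.128),("blue",(259,121.4),.128),("green",(283,184),.128),("wt",(311,130),.06)]: print(n,onz(im,px,z))
for n in("mat",):
  for cam in("scene","side"):
    c=arm.get_image(cam); r=arm.outline_of(n,c)[0]; m=np.array(r["mask"]).astype(np.uint8)
    cs,_=cv2.findContours(m,0,2); k=max(cs,key=cv2.contourArea); hull=cv2.convexHull(k); q=cv2.approxPolyDP(hull,0.04*cv2.arcLength(hull,True),True)[:,0]
    P=np.array([onz(c,p,.004) for p in q]); print(cam,q.tolist(),P[:,:2].tolist(),P.mean(0))
E
```

```text
red [0.5812 0.029  0.128 ]
blue [ 0.5384 -0.029   0.128 ]
green [ 0.564  -0.0957  0.128 ]
wt [ 0.6002 -0.0383  0.06  ]
scene [[399, 283], [461, 371], [363, 414], [315, 314]] [[0.4366259091689399, 0.2550058948971445], [0.46951369397687515, 0.4498835325375794], [0.6644313608185237, 0.4135290269602675], [0.6268075582521855, 0.22013683148561458]] [0.5493 0.3346 0.004 ]
side [[230, 101], [249, 153], [177, 162], [173, 106]] [[0.6075101487648064, 0.4207864464064688], [0.5971751078993934, 0.22724276036059443], [0.43262814839123115, 0.2538269670705938], [0.4663633900456555, 0.44918054294973575]] [0.5259 0.3378 0.004 ]
```

Request:
apply_moves(moves=[[[0,0.13,0.021],[0,0,0]],[[0,0.13,0.021],[0,0,0]],[[0,0.13,0.021],[0,0,0]],[[0.06,0.13,0.021],[0,0,0]],[[0.12,0.13,0.021],[0,0,0]],[[0.16,0.13,0.021],[0,0,0]],[[0.19,0.13,0.021],[0,0,0]],[[0.22,0.13,0.021],[0,0,0]],[[0.244,0.13,0.021],[0,0,0]],[[0.244,0.13,0.021],[0,0,0]],[[0.244,0.13,0.021],[0,0,0]]])

```text
clock: 5.48
ee_pos: [0.5819, 0.029, 0.0883]
eef_rot: [0.708, -0.0, 0.707, -0.0]
contact_force: [-0.1, -0.6, -0.1]
grip_width: 0.998
```

Request:
apply_moves(moves=[[[0,0,0],[0,0,0]],[[0,0,0],[0,0,0]],[[0,0,0],[0,0,0]],[[0,0,0],[0,0,0]],[[0,0,0],[0,0,0]],[[0,0,0],[0,0,0]],[[0,0,0],[0,0,0]],[[0,0,0],[0,0,0]]], gripper=1, grip_force=40)

```text
clock: 6.48
ee_pos: [0.5818, 0.0295, 0.0887]
eef_rot: [0.708, -0.0, 0.707, 0.0]
contact_force: [-1.8, 0.3, 5.9]
grip_width: 0.562
```

Request:
apply_moves(moves=[[[-0.03,0,0],[0,0,0]],[[-0.08,0,0],[0,0,0]],[[-0.13,0,0],[0,0,0]],[[-0.15,0.04,0],[0,0,0]],[[-0.15,0.09,-0.005],[0,0,0]],[[-0.15,0.14,-0.01],[0,0,0]],[[-0.15,0.19,-0.014],[0,0,0]],[[-0.15,0.24,-0.018],[0,0,0]],[[-0.15,0.29,-0.02],[0,0,0]],[[-0.15,0.33,-0.023],[0,0,0]],[[-0.15,0.355,-0.023],[0,0,0]],[[-0.14,0.365,-0.023],[0,0,0]],[[-0.1,0.365,-0.023],[0,0,0]],[[-0.06,0.365,-0.023],[0,0,0]],[[-0.03,0.365,-0.023],[0,0,0]],[[-0.01,0.365,-0.023],[0,0,0]],[[0,0.365,-0.023],[0,0,0]],[[0.005,0.365,-0.023],[0,0,0]],[[0.005,0.365,-0.023],[0,0,0]],[[0.005,0.365,-0.023],[0,0,0]]])

```text
clock: 8.98
ee_pos: [0.5588, 0.3951, 0.0837]
eef_rot: [0.708, 0.0, 0.706, 0.001]
contact_force: [-0.1, 0.2, -1.6]
grip_width: 0.565
```

```bash
python3 - <<'E'
from h import *
im=arm.get_image("scene"); im2=arm.get_image("side")
cv2.imwrite("pics/p1.png",cv2.resize(np.hstack([im["color"][140:420,180:560],im2["color"][60:340,100:480]]),(760,280)))
E
```

```text
(no output)
```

View pics/p1.png

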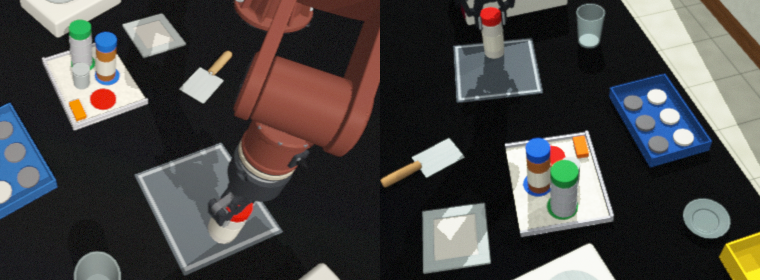

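The red jar stands upright on the mat at about (232,215) in the left crop. Its spot on the stand is bare.

Request:
apply_moves(moves=[[[0,0,0],[0,0,0]],[[0,0,0],[0,0,0]],[[0,0,0],[0,0,0]],[[0,0,0],[0,0,0]],[[0,0,0],[0,0,0]],[[-0.03,0,0],[0,0,0]],[[-0.08,0,0],[0,0,0]],[[-0.14,0,0],[0,0,0]],[[-0.17,0,0],[0,0,0]],[[-0.17,0,0],[0,0,0]]], gripper=0)

```text
clock: 10.32
ee_pos: [0.56, 0.3958, 0.2572]
eef_rot: [0.71, 0.001, 0.704, 0.002]
contact_force: [-0.5, -0.8, 0.4]
grip_width: 1.0
```

Request:
apply_moves(moves=[[[0,-0.06,-0.003],[0,0,0]],[[0,-0.12,-0.006],[0,0,0]],[[0,-0.18,-0.009],[0,0,0]],[[0,-0.24,-0.012],[0,0,0]],[[0,-0.3,-0.015],[0,0,0]],[[0,-0.36,-0.018],[0,0,0]],[[0,-0.4,-0.02],[0,0,0]],[[0,-0.423,-0.02],[0,0,0]],[[0.01,-0.423,-0.02],[0,0,0]],[[0.04,-0.423,-0.02],[0,0,0]],[[0.08,-0.423,-0.02],[0,0,0]],[[0.12,-0.423,-0.02],[0,0,0]],[[0.15,-0.423,-0.02],[0,0,0]],[[0.165,-0.423,-0.02],[0,0,0]],[[0.165,-0.423,-0.02],[0,0,0]],[[0.165,-0.423,-0.02],[0,0,0]]])

```text
clock: 12.32
ee_pos: [0.5391, -0.0283, 0.0884]
eef_rot: [0.708, -0.0, 0.706, 0.0]
contact_force: [0.1, 0.7, 0.4]
grip_width: 1.001
```

Request:
apply_moves(moves=[[[0,0,0],[0,0,0]],[[0,0,0],[0,0,0]],[[0,0,0],[0,0,0]],[[0,0,0],[0,0,0]],[[0,0,0],[0,0,0]],[[0,0,0],[0,0,0]],[[0,0,0],[0,0,0]],[[0,0,0],[0,0,0]]], gripper=1, grip_force=40)

```text
clock: 13.32
ee_pos: [0.5384, -0.0286, 0.0885]
eef_rot: [0.707, -0.0, 0.707, 0.0]
contact_force: [-2.4, -0.3, 6.6]
grip_width: 0.542
```

Request:
apply_moves(moves=[[[-0.03,0,0],[0,0,0]],[[-0.08,0,0],[0,0,0]],[[-0.13,0,0],[0,0,0]],[[-0.16,0.04,0],[0,0,0]],[[-0.16,0.09,0.002],[0,0,0]],[[-0.16,0.14,0.004],[0,0,0]],[[-0.16,0.19,0.006],[0,0,0]],[[-0.16,0.24,0.008],[0,0,0]],[[-0.16,0.29,0.01],[0,0,0]],[[-0.16,0.33,0.01],[0,0,0]],[[-0.16,0.355,0.01],[0,0,0]],[[-0.14,0.362,0.01],[0,0,0]],[[-0.1,0.362,0.01],[0,0,0]],[[-0.06,0.362,0.01],[0,0,0]],[[-0.03,0.362,0.01],[0,0,0]],[[-0.01,0.362,0.01],[0,0,0]],[[0,0.362,0.01],[0,0,0]],[[0.005,0.362,0.01],[0,0,0]],[[0.005,0.362,0.01],[0,0,0]],[[0.005,0.362,0.01],[0,0,0]]])

```text
clock: 15.82
ee_pos: [0.5489, 0.3341, 0.0836]
eef_rot: [0.708, 0.0, 0.706, 0.001]
contact_force: [-0.3, 0.5, -3.2]
grip_width: 0.537
```

Request:
apply_moves(moves=[[[0,0,0],[0,0,0]],[[0,0,0],[0,0,0]],[[0,0,0],[0,0,0]],[[0,0,0],[0,0,0]],[[0,0,0],[0,0,0]],[[-0.03,0,0],[0,0,0]],[[-0.08,0,0],[0,0,0]],[[-0.14,0,0],[0,0,0]],[[-0.17,0,0],[0,0,0]],[[-0.17,0,0],[0,0,0]]], gripper=0)

```text
clock: 17.08
ee_pos: [0.55, 0.3346, 0.2569]
eef_rot: [0.71, 0.001, 0.704, 0.001]
contact_force: [0.4, 0.6, -0.0]
grip_width: 0.998
```

Request:
apply_moves(moves=[[[0,-0.06,0.003],[0,0,0]],[[0,-0.12,0.006],[0,0,0]],[[0,-0.18,0.009],[0,0,0]],[[0,-0.24,0.012],[0,0,0]],[[0,-0.3,0.014],[0,0,0]],[[0,-0.36,0.016],[0,0,0]],[[0,-0.4,0.016],[0,0,0]],[[0,-0.429,0.016],[0,0,0]],[[0.01,-0.429,0.016],[0,0,0]],[[0.04,-0.429,0.016],[0,0,0]],[[0.08,-0.429,0.016],[0,0,0]],[[0.12,-0.429,0.016],[0,0,0]],[[0.15,-0.429,0.016],[0,0,0]],[[0.165,-0.429,0.016],[0,0,0]],[[0.165,-0.429,0.016],[0,0,0]],[[0.165,-0.429,0.016],[0,0,0]]])

```text
clock: 19.08
ee_pos: [0.5651, -0.0954, 0.0885]
eef_rot: [0.708, -0.0, 0.706, 0.0]
contact_force: [0.4, -0.5, 0.3]
grip_width: 1.0
```

Request:
apply_moves(moves=[[[0,0,0],[0,0,0]],[[0,0,0],[0,0,0]],[[0,0,0],[0,0,0]],[[0,0,0],[0,0,0]],[[0,0,0],[0,0,0]],[[0,0,0],[0,0,0]],[[0,0,0],[0,0,0]],[[0,0,0],[0,0,0]]], gripper=1, grip_force=40)

```text
clock: 20.08
ee_pos: [0.5649, -0.0958, 0.0887]
eef_rot: [0.708, -0.0, 0.706, -0.0]
contact_force: [-1.7, 0.3, 5.6]
grip_width: 0.592
```

Request:
apply_moves(moves=[[[-0.03,0,0],[0,0,0]],[[-0.08,0,0],[0,0,0]],[[-0.13,0,0],[0,0,0]],[[-0.16,0.04,0],[0,0,0]],[[-0.16,0.09,-0.005],[0,0,0]],[[-0.16,0.14,-0.01],[0,0,0]],[[-0.16,0.19,-0.015],[0,0,0]],[[-0.16,0.24,-0.02],[0,0,0]],[[-0.16,0.29,-0.024],[0,0,0]],[[-0.16,0.33,-0.026],[0,0,0]],[[-0.16,0.36,-0.026],[0,0,0]],[[-0.14,0.37,-0.026],[0,0,0]],[[-0.1,0.37,-0.026],[0,0,0]],[[-0.06,0.37,-0.026],[0,0,0]],[[-0.03,0.37,-0.026],[0,0,0]],[[-0.01,0.37,-0.026],[0,0,0]],[[0,0.37,-0.026],[0,0,0]],[[0.005,0.37,-0.026],[0,0,0]],[[0.005,0.37,-0.026],[0,0,0]],[[0.005,0.37,-0.026],[0,0,0]]])

```text
clock: 22.58
ee_pos: [0.539, 0.275, 0.0835]
eef_rot: [0.708, 0.0, 0.706, 0.0]
contact_force: [-0.4, 0.2, -2.8]
grip_width: 0.586
```

Request:
apply_moves(moves=[[[0,0,0],[0,0,0]],[[0,0,0],[0,0,0]],[[0,0,0],[0,0,0]],[[0,0,0],[0,0,0]],[[0,0,0],[0,0,0]],[[-0.03,0,0],[0,0,0]],[[-0.08,0,0],[0,0,0]],[[-0.14,0,0],[0,0,0]],[[-0.17,0,0],[0,0,0]],[[-0.17,0,0],[0,0,0]]], gripper=0)

```text
clock: 23.82
ee_pos: [0.5401, 0.2754, 0.2566]
eef_rot: [0.71, 0.001, 0.704, 0.001]
contact_force: [0.2, -0.3, -0.5]
grip_width: 1.004
```

Request:
apply_moves(moves=[[[0,-0.06,0.005],[0,0,0]],[[0,-0.12,0.01],[0,0,0]],[[0,-0.18,0.015],[0,0,0]],[[0,-0.24,0.02],[0,0,0]],[[0,-0.3,0.026],[0,0,0]],[[0,-0.35,0.03],[0,0,0]],[[0,-0.384,0.032],[0,0,0]],[[0,-0.384,0.032],[0,0,0]],[[0,-0.384,0.032],[0,0,0]],[[0,-0.384,0.032],[0,0,0]],[[0,-0.384,0.032],[0,0,0]]])

```text
clock: 25.2
ee_pos: [0.57, -0.1083, 0.2522]
eef_rot: [0.707, -0.001, 0.707, 0.001]
contact_force: [-0.5, 1.0, 0.5]
grip_width: 0.998
```

```bash
cat > d.py <<'E'
from b import *
blobs(im)
for q,z in dict(spot_red=.010,spot_blue=.010,spot_green=.010,weight_center=.034,pan=.075,slidebox_center=.015).items():
    for e in arm.spot_point(q,im)[:1]: print(q,round(e["p"],2),np.round(e["pixel"]),onz(im,e["pixel"],z))
    if q[:4] in("spot","pan","weig"):
        r=arm.outline_of(q,im)[:1]
        if r:
            m=np.array(r[0]["mask"]).astype(np.uint8); k=max(cv2.findContours(m,0,2)[0],key=cv2.contourArea)
            e=cv2.fitEllipse(k); print("   ellipse",np.round(e[0],1),np.round(e[1],1),onz(im,e[0],z))
c=arm.get_image("scene"); cv2.imwrite("pics/"+tag+"s.png",np.hstack([im["color"][:,100:480],c["color"][:,140:]]))
E
python3 d.py w2
```

```text
25.2 [ 0.57   -0.1083  0.2522] x [-0.0002  0.0002 -1.    ] z [ 1.      0.002  -0.0002] [-0.4531  1.0466  0.5479] 0.9977292005579451
red [263, 32, 54, 59, 2526] [289.4553  60.9473]
blue [444, 0, 116, 144, 9959] [500.7839  74.6175]
blue [224, 86, 51, 55, 2183] [248.8905 113.027 ]
green [250, 147, 48, 48, 1859] [273.5266 170.425 ]
orange [335, 33, 33, 53, 1224] [350.6953  59.0351]
orange [0, 0, 39, 16, 331] [12.9789  4.9789]
spot_red 0.78 [290.  63.] [0.5814 0.0268 0.01  ]
   ellipse [289.   60.4] [54.4 60.5] [0.5804 0.0296 0.01  ]
spot_blue 0.97 [248. 116.] [ 0.5331 -0.0302  0.01  ]
   ellipse [248.4 112.3] [52.2 55.8] [ 0.5336 -0.026   0.01  ]
spot_green 0.67 [273. 172.] [ 0.5622 -0.0955  0.01  ]
   ellipse [273.1 169.8] [49.3 50.3] [ 0.5623 -0.0929  0.01  ]
weight_center 0.7 [303. 122.] [ 0.596  -0.0374  0.034 ]
   ellipse [306.1 123.3] [37.4 39.6] [ 0.5992 -0.0385  0.034 ]
pan 0.7 [226. 360.] [ 0.5057 -0.3122  0.075 ]
   ellipse [236.3 311.7] [106.5 130.3] [ 0.5209 -0.2473  0.075 ]
slidebox_center 0.89 [349.  60.] [0.6462 0.0291 0.015 ]
```

View pics/w2s.png

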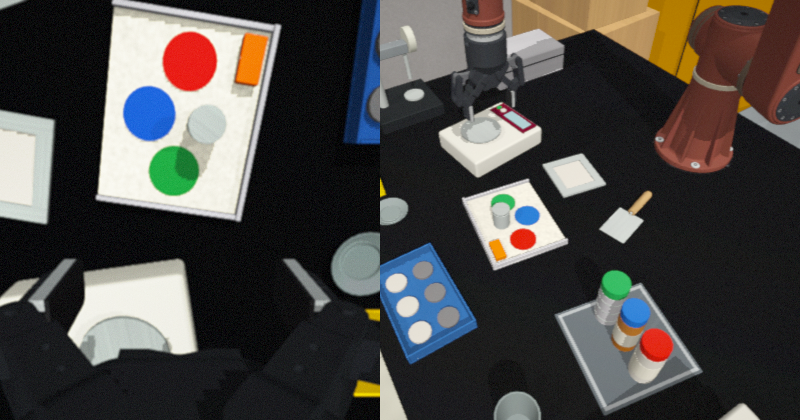

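All three jars stand upright on the mat, at about (612,295), (630,325) and (652,355). The weight and slide box are undisturbed and the spots are bare. Next I'll turn the jaws along y over the weight.

Request:
apply_moves(moves=[[[0.05,0.072,0.03],[1,0,0]],[[0.05,0.072,0.03],[1,0,0]],[[0.05,0.072,0.03],[1,0,0]],[[0.05,0.072,0.03],[1,0,0]],[[0.05,0.072,0.03],[1,0,0]],[[0.05,0.072,0.03],[1,0,0]],[[0.05,0.072,0.03],[1,0,0]],[[0.05,0.072,0.03],[1,0,0]],[[0.05,0.072,0.03],[1,0,0]],[[0.05,0.072,0.03],[1,0,0]],[[0.05,0.072,0.03],[1,0,0]],[[0.05,0.072,0.03],[1,0,0]]], gripper=0.15)

```text
clock: 27.35
ee_pos: [0.6, -0.0374, 0.2023]
eef_rot: [0.5, 0.5, 0.5, -0.5]
contact_force: [0.1, -0.2, -0.7]
grip_width: 0.85
```

```bash
python3 - <<'E'
import sys; sys.argv=["","w3"]
from b import *
r=arm.outline_of("weight_center",im)[:1]
for e in r:
    m=np.array(e["mask"]).astype(np.uint8); k=max(cv2.findContours(m,0,2)[0],key=cv2.contourArea); f=cv2.fitEllipse(k)
    print(e["p"],f,onz(im,f[0],.034),onz(im,f[0],.06))
E
```

```text
27.35 [ 0.6    -0.0374  0.2023] x [ 0.  0. -1.] z [ 0.0009 -1.     -0.    ] [ 0.0617 -0.2496 -0.6864] 0.8498252682816896
0.89 ((280.54644775390625, 198.036865234375), (40.996360778808594, 48.734466552734375), 178.20098876953125) [ 0.5959 -0.039   0.034 ] [ 0.6017 -0.0388  0.06  ]
```

View pics/w3.png

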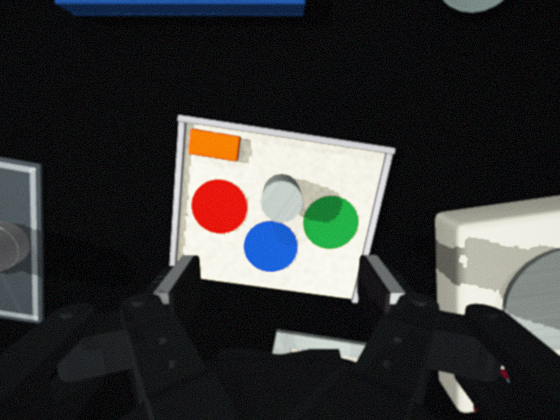

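The weight's top is at about (282,201) in the picture, midway between the fingers. The slide box at (214,145) is clear of the finger paths, so I'll descend.

Request:
apply_moves(moves=[[[0.04,0,0.001],[0,0,0]],[[0.08,0,0.001],[0,0,0]],[[0.11,0,0.001],[0,0,0]],[[0.135,0,0.001],[0,0,0]],[[0.155,0,0.001],[0,0,0]],[[0.167,0,0.001],[0,0,0]],[[0.175,0,0.001],[0,0,0]],[[0.175,0,0.001],[0,0,0]],[[0.175,0,0.001],[0,0,0]]])

```text
clock: 28.58
ee_pos: [0.6009, -0.0385, 0.0282]
eef_rot: [0.501, 0.5, 0.5, -0.5]
contact_force: [-0.6, 0.8, 0.4]
grip_width: 0.852
```

Request:
apply_moves(moves=[[[0,0,0],[0,0,0]],[[0,0,0],[0,0,0]],[[0,0,0],[0,0,0]],[[0,0,0],[0,0,0]],[[0,0,0],[0,0,0]],[[0,0,0],[0,0,0]],[[0,0,0],[0,0,0]],[[0,0,0],[0,0,0]]], gripper=1, grip_force=60)

```text
clock: 29.58
ee_pos: [0.6008, -0.0389, 0.0284]
eef_rot: [0.501, 0.5, 0.5, -0.5]
contact_force: [-1.2, -1.0, 5.0]
grip_width: 0.448
```

Request:
apply_moves(moves=[[[-0.02,0,0],[0,0,0]],[[-0.06,0,0],[0,0,0]],[[-0.11,0,0],[0,0,0]],[[-0.16,0,0],[0,0,0]],[[-0.2,-0.01,0.02],[0,0,0]],[[-0.2,-0.03,0.06],[0,0,0]],[[-0.2,-0.055,0.1],[0,0,0]],[[-0.2,-0.08,0.14],[0,0,0]],[[-0.2,-0.105,0.18],[0,0,0]],[[-0.2,-0.13,0.22],[0,0,0]],[[-0.2,-0.15,0.26],[0,0,0]],[[-0.2,-0.16,0.277],[0,0,0]],[[-0.2,-0.16,0.277],[0,0,0]],[[-0.2,-0.16,0.277],[0,0,0]],[[-0.2,-0.16,0.277],[0,0,0]],[[-0.2,-0.16,0.277],[0,0,0]]])

```text
clock: 31.58
ee_pos: [0.4407, -0.3146, 0.2273]
eef_rot: [0.5, 0.5, 0.5, -0.499]
contact_force: [0.4, 1.2, -5.2]
grip_width: 0.448
```

```bash
python3 - <<'E'
import sys; sys.argv=["","w4"]
from b import *
for n in("wrist","scene","side"):
    c=im if n=="wrist" else arm.get_image(n)
    for e in arm.spot_point("pan",c)[:1]: print(n,e["p"],e["pixel"],onz(c,e["pixel"],.075))
    if n!="wrist": cv2.imwrite(f"pics/w4{n}.png",c["color"])
a=im["color"];b=cv2.imread("pics/w4scene.png");d=cv2.imread("pics/w4side.png")
cv2.imwrite("pics/w4m.png",np.hstack([a[:,:560],np.vstack([b[60:270,150:390],d[210:420,160:400]])]))
E
```

```text
31.575 [ 0.4407 -0.3146  0.2273] x [ 0.0001  0.0003 -1.    ] z [ 0.0018 -1.     -0.0003] [ 0.3892  1.1687 -5.159 ] 0.44765481724181394
wrist 0.97 [275.9, 129.5] [ 0.5035 -0.3115  0.075 ]
scene 0.77 [236.6, 127.4] [ 0.5122 -0.3189  0.075 ]
side 0.6 [291.2, 361.5] [ 0.5013 -0.3092  0.075 ]
```

View pics/w4m.png

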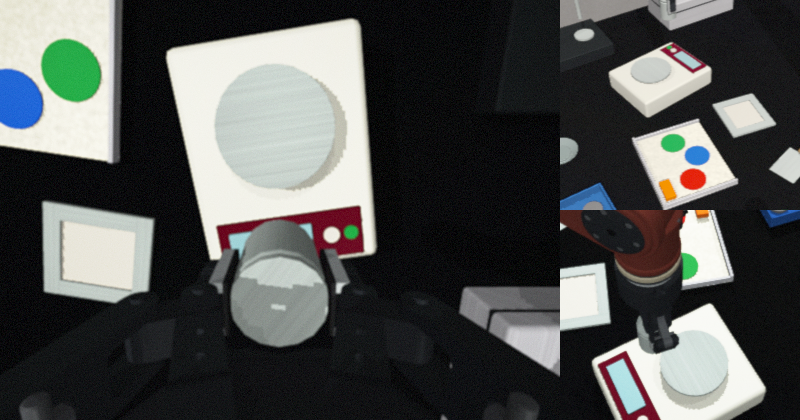

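The pan runs from column 215 to 335 and row 64 to 188, so its centre is at about (275,127), or world (0.506,-0.311). The held weight is upright.

Request:
apply_moves(moves=[[[0,0.03,-0.001],[0,0,0]],[[0,0.055,-0.003],[0,0,0]],[[0,0.065,-0.003],[0,0,0]],[[0,0.065,-0.003],[0,0,0]],[[0.03,0.065,-0.003],[0,0,0]],[[0.06,0.065,-0.003],[0,0,0]],[[0.085,0.065,-0.003],[0,0,0]],[[0.105,0.065,-0.003],[0,0,0]],[[0.117,0.065,-0.003],[0,0,0]],[[0.123,0.065,-0.003],[0,0,0]],[[0.127,0.065,-0.003],[0,0,0]],[[0.129,0.065,-0.003],[0,0,0]],[[0.13,0.065,-0.003],[0,0,0]],[[0.13,0.065,-0.003],[0,0,0]],[[0.13,0.065,-0.003],[0,0,0]],[[0.13,0.065,-0.003],[0,0,0]]])

```text
clock: 33.88
ee_pos: [0.5052, -0.3125, 0.0975]
eef_rot: [0.5, 0.5, 0.5, -0.5]
contact_force: [-0.6, 0.4, -5.5]
grip_width: 0.447
```

Request:
apply_moves(moves=[[[0.0007,0,0],[0,0,0]],[[0.0014,0,0],[0,0,0]],[[0.002,0,0],[0,0,0]],[[0.002,0,0],[0,0,0]],[[0.002,0,0],[0,0,0]]])

```text
clock: 34.5
ee_pos: [0.5051, -0.3124, 0.0955]
eef_rot: [0.5, 0.5, 0.5, -0.5]
contact_force: [-1.3, 1.2, -1.1]
grip_width: 0.442
```

The pan now carries most of the weight, so I'll release.

Request:
apply_moves(moves=[[[0,0,0],[0,0,0]],[[0,0,0],[0,0,0]],[[0,0,0],[0,0,0]],[[0,0,0],[0,0,0]],[[0,0,0],[0,0,0]],[[0,0,0],[0,0,0]],[[-0.02,0,0],[0,0,0]],[[-0.06,0,0],[0,0,0]],[[-0.11,0,0],[0,0,0]],[[-0.155,0,0],[0,0,0]],[[-0.155,-0.04,0],[0,0,0]],[[-0.155,-0.07,0],[0,0,0]],[[-0.155,-0.07,0],[0,0,0]],[[-0.155,-0.07,0],[0,0,0]],[[-0.155,-0.07,0],[0,0,0]]], gripper=0, grip_force=40)

```text
clock: 36.38
ee_pos: [0.436, -0.3126, 0.2507]
eef_rot: [0.501, 0.5, 0.5, -0.5]
contact_force: [-0.1, 0.0, 0.1]
grip_width: 1.0
```

```bash
python3 - <<'E'
import sys; sys.argv=["","w5"]
from b import *
for q,z in(("weight_center",.101),("pan",.075)):
    for e in arm.spot_point(q,im)[:1]: print(q,e["p"],e["pixel"],onz(im,e["pixel"],z))
print(proj(im,[.505,-.312,.127]))
E
```

```text
36.375 [ 0.436  -0.3126  0.2507] x [ 0.0007 -0.0004 -1.    ] z [ 0.0009 -1.      0.0004] [-0.1273  0.0329  0.1243] 0.9995615162092978
weight_center 0.67 [277.8, 125.1] [ 0.5028 -0.3115  0.101 ]
[278.3688 122.1406]
```

View pics/w5.png

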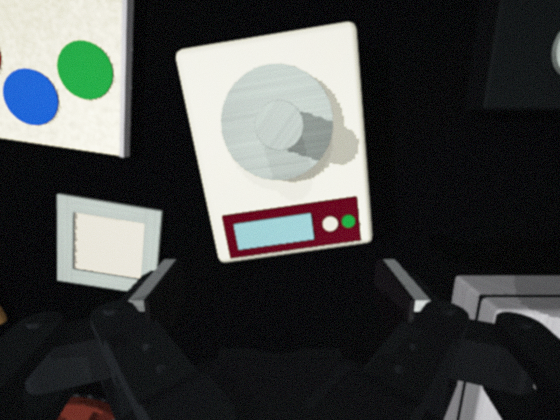

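The weight's top is at about (278,125) and the pan centre at about (277,123), so it is released, upright and centred to within about 3 mm. Now I'll return the jars, green first.

Request:
apply_moves(moves=[[[-0.01,0.103,-0.587],[-1,0,0]],[[-0.01,0.103,-0.587],[-1,0,0]],[[-0.01,0.103,-0.587],[-1,0,0]],[[-0.01,0.103,-0.587],[-1,0,0]],[[-0.01,0.103,-0.587],[-1,0,0]],[[-0.01,0.103,-0.587],[-1,0,0]],[[-0.01,0.103,-0.587],[-1,0,0]],[[-0.01,0.103,-0.587],[-1,0,0]],[[-0.01,0.103,-0.587],[-1,0,0]],[[-0.01,0.103,-0.587],[-1,0,0]],[[-0.01,0.103,-0.587],[-1,0,0]],[[-0.01,0.103,-0.587],[-1,0,0]],[[-0.01,0.103,-0.587],[-1,0,0]],[[-0.01,0.103,-0.587],[-1,0,0]],[[-0.01,0.103,-0.587],[-1,0,0]],[[-0.01,0.103,-0.587],[-1,0,0]]])

```text
clock: 38.52
ee_pos: [0.538, 0.2742, 0.2604]
eef_rot: [0.707, 0.0, 0.707, -0.0]
contact_force: [-0.2, -0.3, -0.2]
grip_width: 1.002
```

Request:
apply_moves(moves=[[[0.04,0.001,0.001],[0,0,0]],[[0.08,0.001,0.001],[0,0,0]],[[0.12,0.001,0.001],[0,0,0]],[[0.145,0.001,0.001],[0,0,0]],[[0.165,0.001,0.001],[0,0,0]],[[0.174,0.001,0.001],[0,0,0]],[[0.174,0.001,0.001],[0,0,0]],[[0.174,0.001,0.001],[0,0,0]]])

```text
clock: 39.52
ee_pos: [0.5401, 0.276, 0.0877]
eef_rot: [0.708, 0.0, 0.706, 0.0]
contact_force: [-0.1, 0.0, 0.1]
grip_width: 1.002
```

Request:
apply_moves(moves=[[[0,0,0],[0,0,0]],[[0,0,0],[0,0,0]],[[0,0,0],[0,0,0]],[[0,0,0],[0,0,0]],[[0,0,0],[0,0,0]],[[0,0,0],[0,0,0]],[[0,0,0],[0,0,0]],[[0,0,0],[0,0,0]]], gripper=1)

```text
clock: 40.52
ee_pos: [0.5394, 0.2759, 0.0873]
eef_rot: [0.707, 0.0, 0.707, 0.0]
contact_force: [-1.7, -0.6, 5.6]
grip_width: 0.589
```

Request:
apply_moves(moves=[[[-0.03,0,0],[0,0,0]],[[-0.08,0,0],[0,0,0]],[[-0.13,0,0],[0,0,0]],[[-0.16,-0.04,0],[0,0,0]],[[-0.16,-0.09,0.005],[0,0,0]],[[-0.16,-0.14,0.01],[0,0,0]],[[-0.16,-0.19,0.015],[0,0,0]],[[-0.16,-0.24,0.02],[0,0,0]],[[-0.16,-0.29,0.023],[0,0,0]],[[-0.16,-0.33,0.023],[0,0,0]],[[-0.16,-0.36,0.023],[0,0,0]],[[-0.14,-0.37,0.023],[0,0,0]],[[-0.1,-0.37,0.023],[0,0,0]],[[-0.06,-0.37,0.023],[0,0,0]],[[-0.035,-0.37,0.023],[0,0,0]],[[-0.018,-0.37,0.023],[0,0,0]],[[-0.01,-0.37,0.023],[0,0,0]],[[-0.007,-0.37,0.023],[0,0,0]],[[-0.006,-0.37,0.023],[0,0,0]],[[-0.006,-0.37,0.023],[0,0,0]]])

```text
clock: 43.02
ee_pos: [0.5632, -0.0948, 0.0934]
eef_rot: [0.708, -0.0, 0.706, -0.0]
contact_force: [-0.5, -0.6, -1.9]
grip_width: 0.585
```

Request:
apply_moves(moves=[[[0,0,0],[0,0,0]],[[0,0,0],[0,0,0]],[[0,0,0],[0,0,0]],[[0,0,0],[0,0,0]],[[0,0,0],[0,0,0]],[[-0.03,0,0],[0,0,0]],[[-0.08,0,0],[0,0,0]],[[-0.14,0,0],[0,0,0]],[[-0.17,0,0],[0,0,0]],[[-0.17,0,0],[0,0,0]]], gripper=0)

```text
clock: 44.28
ee_pos: [0.5643, -0.095, 0.2664]
eef_rot: [0.71, -0.001, 0.704, -0.001]
contact_force: [0.2, -1.1, -0.0]
grip_width: 0.999
```

Request:
apply_moves(moves=[[[0,0.06,-0.002],[0,0,0]],[[0,0.12,-0.004],[0,0,0]],[[0,0.18,-0.006],[0,0,0]],[[0,0.24,-0.008],[0,0,0]],[[0,0.3,-0.01],[0,0,0]],[[0,0.36,-0.012],[0,0,0]],[[0,0.41,-0.014],[0,0,0]],[[0,0.429,-0.014],[0,0,0]],[[0.02,0.429,-0.014],[0,0,0]],[[0.06,0.429,-0.014],[0,0,0]],[[0.1,0.429,-0.014],[0,0,0]],[[0.14,0.429,-0.014],[0,0,0]],[[0.165,0.429,-0.014],[0,0,0]],[[0.176,0.429,-0.014],[0,0,0]],[[0.176,0.429,-0.014],[0,0,0]],[[0.176,0.429,-0.014],[0,0,0]]])

```text
clock: 46.28
ee_pos: [0.549, 0.3345, 0.0876]
eef_rot: [0.708, 0.0, 0.706, 0.0]
contact_force: [0.3, 0.7, 0.7]
grip_width: 1.001
```

Request:
apply_moves(moves=[[[0,0,0],[0,0,0]],[[0,0,0],[0,0,0]],[[0,0,0],[0,0,0]],[[0,0,0],[0,0,0]],[[0,0,0],[0,0,0]],[[0,0,0],[0,0,0]],[[0,0,0],[0,0,0]],[[0,0,0],[0,0,0]]], gripper=1)

```text
clock: 47.28
ee_pos: [0.5483, 0.335, 0.0875]
eef_rot: [0.707, 0.0, 0.707, 0.0]
contact_force: [-3.0, -0.6, 5.9]
grip_width: 0.544
```

Request:
apply_moves(moves=[[[-0.03,0,0],[0,0,0]],[[-0.08,0,0],[0,0,0]],[[-0.13,0,0],[0,0,0]],[[-0.16,-0.04,0],[0,0,0]],[[-0.16,-0.09,-0.003],[0,0,0]],[[-0.16,-0.14,-0.006],[0,0,0]],[[-0.16,-0.19,-0.009],[0,0,0]],[[-0.16,-0.24,-0.012],[0,0,0]],[[-0.16,-0.29,-0.014],[0,0,0]],[[-0.16,-0.33,-0.014],[0,0,0]],[[-0.16,-0.355,-0.014],[0,0,0]],[[-0.14,-0.362,-0.014],[0,0,0]],[[-0.1,-0.362,-0.014],[0,0,0]],[[-0.06,-0.362,-0.014],[0,0,0]],[[-0.035,-0.362,-0.014],[0,0,0]],[[-0.018,-0.362,-0.014],[0,0,0]],[[-0.01,-0.362,-0.014],[0,0,0]],[[-0.007,-0.362,-0.014],[0,0,0]],[[-0.006,-0.362,-0.014],[0,0,0]],[[-0.006,-0.362,-0.014],[0,0,0]]])

```text
clock: 49.78
ee_pos: [0.5349, -0.0276, 0.0935]
eef_rot: [0.708, -0.0, 0.706, -0.0]
contact_force: [-1.1, -0.3, 0.0]
grip_width: 0.541
```

Request:
apply_moves(moves=[[[0,0,0],[0,0,0]],[[0,0,0],[0,0,0]],[[0,0,0],[0,0,0]],[[0,0,0],[0,0,0]],[[0,0,0],[0,0,0]],[[-0.03,0,0],[0,0,0]],[[-0.08,0,0],[0,0,0]],[[-0.14,0,0],[0,0,0]],[[-0.17,0,0],[0,0,0]],[[-0.17,0,0],[0,0,0]]], gripper=0)

```text
clock: 51.02
ee_pos: [0.5363, -0.0278, 0.2662]
eef_rot: [0.71, -0.001, 0.704, -0.0]
contact_force: [0.5, -0.0, -0.5]
grip_width: 1.003
```

Request:
apply_moves(moves=[[[0,0.06,0.004],[0,0,0]],[[0,0.12,0.008],[0,0,0]],[[0,0.18,0.012],[0,0,0]],[[0,0.24,0.016],[0,0,0]],[[0,0.3,0.02],[0,0,0]],[[0,0.36,0.024],[0,0,0]],[[0,0.4,0.024],[0,0,0]],[[0,0.422,0.024],[0,0,0]],[[0.02,0.422,0.024],[0,0,0]],[[0.06,0.422,0.024],[0,0,0]],[[0.1,0.422,0.024],[0,0,0]],[[0.14,0.422,0.024],[0,0,0]],[[0.165,0.422,0.024],[0,0,0]],[[0.176,0.422,0.024],[0,0,0]],[[0.176,0.422,0.024],[0,0,0]],[[0.176,0.422,0.024],[0,0,0]]])

```text
clock: 53.02
ee_pos: [0.5591, 0.3946, 0.0879]
eef_rot: [0.708, 0.0, 0.706, 0.0]
contact_force: [0.0, -0.7, 0.7]
grip_width: 1.0
```

Request:
apply_moves(moves=[[[0,0,0],[0,0,0]],[[0,0,0],[0,0,0]],[[0,0,0],[0,0,0]],[[0,0,0],[0,0,0]],[[0,0,0],[0,0,0]],[[0,0,0],[0,0,0]],[[0,0,0],[0,0,0]],[[0,0,0],[0,0,0]]], gripper=1)

```text
clock: 54.02
ee_pos: [0.5584, 0.3951, 0.0876]
eef_rot: [0.708, 0.0, 0.707, 0.0]
contact_force: [-1.7, -1.0, 5.0]
grip_width: 0.567
```

Request:
apply_moves(moves=[[[-0.03,0,0],[0,0,0]],[[-0.08,0,0],[0,0,0]],[[-0.13,0,0],[0,0,0]],[[-0.16,-0.04,0],[0,0,0]],[[-0.16,-0.09,0.005],[0,0,0]],[[-0.16,-0.14,0.01],[0,0,0]],[[-0.16,-0.19,0.015],[0,0,0]],[[-0.16,-0.24,0.02],[0,0,0]],[[-0.16,-0.29,0.022],[0,0,0]],[[-0.16,-0.33,0.022],[0,0,0]],[[-0.16,-0.36,0.022],[0,0,0]],[[-0.14,-0.366,0.022],[0,0,0]],[[-0.1,-0.366,0.022],[0,0,0]],[[-0.06,-0.366,0.022],[0,0,0]],[[-0.035,-0.366,0.022],[0,0,0]],[[-0.018,-0.366,0.022],[0,0,0]],[[-0.01,-0.366,0.022],[0,0,0]],[[-0.007,-0.366,0.022],[0,0,0]],[[-0.006,-0.366,0.022],[0,0,0]],[[-0.006,-0.366,0.022],[0,0,0]]])

```text
clock: 56.52
ee_pos: [0.5807, 0.0286, 0.0937]
eef_rot: [0.708, -0.0, 0.707, 0.0]
contact_force: [-2.7, 0.4, 3.9]
grip_width: 0.563
```

Request:
apply_moves(moves=[[[0,0,0],[0,0,0]],[[0,0,0],[0,0,0]],[[0,0,0],[0,0,0]],[[0,0,0],[0,0,0]],[[0,0,0],[0,0,0]],[[-0.03,0,0],[0,0,0]],[[-0.08,0,0],[0,0,0]],[[-0.14,0,0],[0,0,0]],[[-0.19,0,0],[0,0,0]],[[-0.22,-0.06,0],[0,0,0]],[[-0.22,-0.11,0],[0,0,0]],[[-0.22,-0.14,0],[0,0,0]],[[-0.22,-0.14,0],[0,0,0]],[[-0.22,-0.14,0],[0,0,0]],[[-0.22,-0.14,0],[0,0,0]]], gripper=0)

```text
clock: 58.4
ee_pos: [0.5801, -0.1101, 0.3121]
eef_rot: [0.707, -0.0, 0.707, 0.001]
contact_force: [-0.6, -0.7, -0.1]
grip_width: 1.002
```

```bash
cat > f.py <<'E'
import sys; sys.argv=["","w6"]
from b import *
c=arm.get_image("scene"); d=arm.get_image("side")
J={k:(.5805,.0295) if k=="red" else (.534,-.0275) if k=="blue" else (.5625,-.094) for k in("red","blue","green")}
tot=[]
for k,(x,y) in J.items():
    print(k,"lid expected px if on spot: wrist",proj(im,[x,y,.128]).round(1))
a=im["color"][0:260,160:420].copy()
for k,(x,y) in J.items():
    for z,r in((.128,.0245),(.010,.031)):
        t=np.linspace(0,2*np.pi,60); p=np.array([proj(im,[x+r*np.cos(u),y+r*np.sin(u),z]) for u in t])-[160,0]
        cv2.polylines(a,[(p*8).astype(np.int32)],True,(0,255,255) if z>.1 else (255,255,0),1,cv2.LINE_AA,3)
a=cv2.resize(a,(520,520),interpolation=cv2.INTER_CUBIC)
b=np.vstack([cv2.resize(c["color"][100:270,190:360],(260,260)),cv2.resize(d["color"][150:420,190:390],(260,260))])
cv2.imwrite("pics/w6m.png",np.hstack([a,b]))
E
python3 f.py
```

```text
58.4 [ 0.5801 -0.1101  0.3121] x [-0.0003  0.0005 -1.    ] z [ 1.      0.0019 -0.0003] [-0.6149 -0.6952 -0.0933] 1.0022634092174156
red lid expected px if on spot: wrist [280.4  45.6]
blue lid expected px if on spot: wrist [233.1 109.2]
green lid expected px if on spot: wrist [262.7 176.3]
```

View pics/w6m.png

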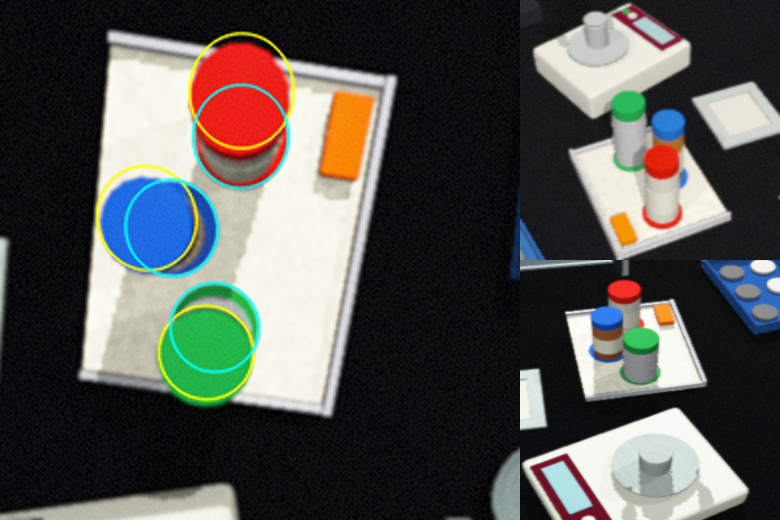

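The overlay shows all three lids within about 3–4 mm of where a centred jar's lid should appear. The jars are upright on spots of their own colour, and the weight stands on the pan.

```bash
python3 -c "
from rig import arm
print(arm.hand_in())"
```

```text
the job is handed in; nothing more can be done
None
```

I finished the job and handed it in at about 58 s of the 144 s allowed. The hand-in reported no verdict.

**What I did:** I moved the red, blue and green jars onto the mat. Next I set the steel weight on the balance pan and released it once the pan had taken most of its load. Then I put the green, blue and red jars back on their own spots.

**Last checks:**
- **Weight:** it stands upright and released, about 3 mm or less from the pan centre (limit 15 mm).
- **Jars:** all three stand upright and released on spots of their own lid colour. The final overlay shows each lid about 3–4 mm toward -y of its expected place (limit 12 mm). All three are off the same way, so part of this may be camera calibration.
- **Slide box:** it lies where it was as far as the pictures show; I did not measure it again at the end.
- **Arm:** it is hovering well clear with the gripper open, touching nothing.

**Disagreements:** early network estimates of the jar and pan centres differed between cameras by up to about 14 mm. I used close wrist-camera views instead. The networks' early blue and green spot readings were wrong, because the spots were hidden under the jars, so I measured all three spots again once they were bare.

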